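# Shut the filter cells and hold the vacuum lever on

## Robot

A 6-joint arm with a two-finger parallel gripper is mounted at the origin on the work surface. World frame = base frame: x ahead of the robot, y to its left, z up, the work surface at z = 0. Lengths are in mm, angles in rad, forces in N, time in s.
With the tool pointing down it reaches from about 275 to 1000 mm from the base axis. Payload 8.4 kg.
Tool frame: the origin (TCP) lies midway between the tips of the shut fingers; the grasp point (between the pads) lies 19 mm behind it; z points along the fingers, y is the line along which they close (so a half turn about z gives the same grasp; the last joint's range is limited). The gripper opens to 85 mm and grips with 20 to 120 N. Pads are 22 mm wide; open, the fingers measure 114 mm over their backs; the gripper's body (76 mm by 85 mm) begins 54 mm behind the grasp point. The pads swing forward as they close: fully open they stand 13 mm farther back than shut.
Start: joints at [-0.002, 0.353, 1.633, -0, 1.155, -0.002], TCP at [625.002, -0, 231.281] pointing down, gripper open.
Joint ranges: [-2.63, 2.63], [-0.92, 2.1], [0.06, 2.66], [-1.3, 4.44], [0, 2.69], [-3.02, 3.02]. Speed limits (rad/s): [2.22, 2.22, 2.79, 3.14, 3.14, 3.14].

## Interface

Orientations are given as [roll, pitch, yaw] about the fixed x, y, z axes, in that order (R = Rz(yaw) Ry(pitch) Rx(roll)).
In Python, from rig import * gives the robot as it stands.
- The arm moves only by the shell command python3 -m jog 'ROWS' [FORCE]. ROWS is JSON, a list of rows, each an object of numbers: "x", "y", "z": the shift along the tool's x, y, z in cm; "spin": the turn about the tool's z in rad; "grip": the closure, from 0 (fully open) to 1 (shut). In form: [{"x": .., "y": .., "z": .., "spin": .., "grip": ..}, ...]. A call has 1 to 20 rows; each row shifts and turns the commanded pose from where the row before left it, along the tool's axes as they then stand; what a row does not reach is not made up. A row lasts 1/12 s, in which the tool goes at most 41.7 mm and 7.16 degrees, less where a joint would pass 70% of its speed; a pose out of reach is approached as far as the arm can. A call with a gripper value outside its range is refused whole. The fingers move at their own pace and stop on an object; FORCE is the grip in N (left out, the last holds). Time passes only in rows, so rows that do not move let the fingers close. It gives the time, the measured TCP pose, the force, the opening and the grip force at its end, in the units of the state.
- sense(): the state, without advancing time (a new reading comes with each control period).
- grab_frame(name): name is "scene" or "side" or "wrist"; returns a dict with "pixels" (480x640x3 uint8, blue, green, red), "camera_matrix" (3x3 intrinsics, pixels), "rvec" (rotation vector, rad) and "tvec" (3), from world to camera coordinates, as OpenCV has them; the wrist camera has in their place "T_tool_cam" (4x4, takes a point from camera to tool coordinates, whose origin is the TCP and whose axes are the flange's). Camera axes: x right, y down, z forward; pixel columns grow to the right and rows downward; lengths in mm; the calibration is good to about 2 mm. A picture is of the moment at which its call begins: read the wrist's pose just before it. There is no depth.
- sign_off(): hands the job in; it is judged then, once.
The state is a dict: "clock": time; "qpos": joint angles; "qvel": joint speeds; "joint_efforts": joint torques, N m; "eef_pos": TCP position; "tcp_rot": TCP orientation; "contact_force": force on the tool from outside, world axes, zero at the start; "wrist_torque": the same for the moment, N m; "opening": opening from 0.0 (shut) to 1.0 (fully open); "grasp_force": force on a finger pad.
Only numpy, scipy, OpenCV 4.12 (cv2) and the standard library are available. Lean on these libraries where they do the work, as an engineer would, in place of code of your own. Each camera call takes 0.05 s, during which the arm holds its last target. There are 200 camera calls.

## Task

Start the vacuum filtration: press both hinged covers of the filter block down until they snap shut and stay shut, then flip the safety catch on the lever unit all the way over, and then pull the T-handled vacuum lever towards the robot side as far as it goes. The lever springs back, so finish with the gripper still holding it fully pulled, and leave the glassware and bottles standing where they are.

Things in the scene. Friction and masses are not known exactly. Their poses are not given: they have to be found in the camera images.
- filter_block: Grey fixed block 125 x 210 x 60 mm (x, y, z), two aluminium covers side by side on top at y = +54 mm (a) and -54 mm (b). Origin on the bench near its middle; -x is its front, facing the robot give or take 0.35 rad; hinges at the back (x = +45 mm). In front of each cover, 58 to 70 mm from the origin, stands a detent post (18 mm wide, top 77 mm above the bench).
- cover_a (a joint): Opening angle (rad) of the +y cover of the filter block: 0 = shut flat and held by its ball detent, about 0.85 to 1.25 = standing open as found. A weak spring lifts it: let go before the detent snaps (at about 0.05 rad) it springs back up to about 0.7. Pressing it home takes up to about 10 N near its free edge.
- cover_a_hinge (a point): Middle of the hinge line of the +y cover, 64 mm above the bench, with the filter block's axes: the line runs along y; the shut cover reaches 85 mm from here to -x, its free edge tipping up as it opens. The aluminium plate is 75 mm wide and 8 mm thick, its outer face 4 mm off the plane through the hinge line.
- cover_a_press (a point): A good place to press the +y cover: on its outer face (upper when shut), mid-width, 62 mm from the hinge line. Moves with the cover; its z is the outward normal of the face and its -x points to the free edge.
- cover_b (a joint): Opening angle (rad) of the -y cover of the filter block: 0 = shut flat and held by its ball detent, about 0.85 to 1.25 = standing open as found. A weak spring lifts it: let go before the detent snaps (at about 0.05 rad) it springs back up to about 0.7. Pressing it home takes up to about 10 N near its free edge.
- cover_b_hinge (a point): Middle of the hinge line of the -y cover, 64 mm above the bench, with the filter block's axes: the line runs along y; the shut cover reaches 85 mm from here to -x, its free edge tipping up as it opens. The aluminium plate is 75 mm wide and 8 mm thick, its outer face 4 mm off the plane through the hinge line.
- cover_b_press (a point): A good place to press the -y cover: on its outer face (upper when shut), mid-width, 62 mm from the hinge line. Moves with the cover; its z is the outward normal of the face and its -x points to the free edge.
- lever_base: Grey fixed base of the lever unit, 180 x 110 x 45 mm. Origin on the bench directly below the lever's pivot; the base reaches from x = -100 to +80 mm and 55 mm to either y side. -x is its front, which faces the robot give or take 0.35 rad. The lever's pivot line runs along y, 50 mm above the bench.
- lever (a joint): Angle (rad) the vacuum lever has been pulled: 0 = rest, leaning 0.3 rad away from the front (+x); 0.7 = fully pulled against its stop, leaning 0.4 rad to the front (-x). A spring returns it: 1.6 N at the handle at rest, 7 N when fully pulled. The catch blocks it after about 0.05 rad until it is flipped.
- lever_grip (a point): Black round cross-bar (T-handle) at the top of the lever, 18 mm in diameter, 70 mm long along the lever base's y; this point is its centre, 140 mm from the pivot line (184 mm above the bench at rest). Moves on an arc about the pivot. Can be gripped from above, and may turn in the grip.
- catch_pivot (a point): Point on the fixed pivot line of the safety catch, 100 mm above the bench, below the catch's thumb tab; at x = -68, y = +45 mm in the lever base's frame, with its axes. The pivot line runs along x on two posts (no higher than 105 mm). A level blocking bar, 62 mm long, reaches from the pivot line to -y in front of the lever, 70 mm farther to +x than this point.
- catch_tab (a point): Centre of the catch's steel thumb tab, a plate that stands upright on the pivot line when blocking: 30 mm wide along the lever base's x, 5 mm thick along y, its top edge 53 mm above the pivot line, this point 28 mm above it. Swings with the catch.
- catch (a joint): Angle (rad) of the safety catch: 0 = blocking (tab upright, bar level across the lever's path), 1.5 = flipped right over (tab lying out to +y, bar upright beside the lever). The tab is pushed by its inner face towards +y, with about 1 N; once past about 0.9 rad it falls over by its own weight and stays.
- sample_jar: Bystander, to be left standing where it is: white screw-top jar, 44 mm across, 60 mm tall. Origin at the centre of its underside.
- amber_bottle: Bystander, to be left standing where it is: amber reagent bottle, 42 mm across, 85 mm tall. Origin at the centre of its underside.
- weigh_dish: Bystander, to be left standing where it is: white ceramic dish, 60 mm across, 22 mm tall. Origin at the centre of its underside.
- beaker: Bystander, to be left standing where it is: glass beaker, 64 mm across, 85 mm tall. Origin at the centre of its underside.
- reagent_bottle: Bystander, to be left standing where it is: white bottle, 62 mm across, 150 mm tall. Origin at the centre of its underside.
Not all that is in view belongs to the job. Leave any green look-alike of the lever_base alone.

How it is judged:
By the outcome, as a careful person would: the job done as asked, in the order asked, and still so for the second after the job is handed in, while the arm keeps its last pose, push and grip.
It also fails if it takes over 72 s, if anything falls off the work surface, if the arm or the gripper's body presses on something with over 40 N, if the wrist force passes 120 N, or if a joint passes its speed limit or range.

## Working session

There is one attempt and no reset: what is moved stays moved. The work goes in short steps, Python scripts to look and compute and a shell command to move; the robot and the scene stay as the last step left them, time stands still between calls to the robot, and variables do not carry over. Pictures are saved under pics/ and viewed, at most 10 in all, crops included, and the job is handed in when it is done.

```bash
mkdir -p pics; ls
python3 - <<'E'
from rig import *
import cv2,json
for n in ["scene","side","wrist"]:
    s=sense()
    f=grab_frame(n); cv2.imwrite(f"pics/{n}0.png",f["pixels"])
    print(n,{k:(v.tolist() if hasattr(v,'tolist') else v) for k,v in f.items() if k!="pixels"})
print(s)
E
```

```text
pics
scene {'camera_matrix': [[518.6376654602166, 0.0, 316.24141820017434], [0.0, 518.6376654602166, 245.53457193707249], [0.0, 0.0, 1.0]], 'rvec': [0.8778727862012643, 2.476959199722302, -1.1727048939854054], 'tvec': [413.6019059812, -149.2954378783719, 1269.8388963099053]}
side {'camera_matrix': [[606.8858910345451, 0.0, 328.0669018762003], [0.0, 606.8858910345451, 242.06965504615906], [0.0, 0.0, 1.0]], 'rvec': [0.5433057254425772, -2.713930340403584, 1.1682550056349081], 'tvec': [516.3407484720977, 216.69349832836667, 1190.1009637478398]}
wrist {'camera_matrix': [[367.045199835648, 0.0, 312.7241049084114], [0.0, 367.045199835648, 237.7173028443394], [0.0, 0.0, 1.0]], 'T_tool_cam': [[0.0005395577529934411, -0.9515419686498604, -0.30751843973228193, 79.25419322671338], [0.999999845501406, 0.0005545258832598561, 3.870668379595491e-05, 0.9239692630430563], [0.00013369590031215775, -0.30751841310560696, 0.9515421208367045, -142.2120645424824], [0.0, 0.0, 0.0, 1.0]]}
{'clock': 0.1, 'qpos': array([-2.40367986e-03,  3.53558169e-01,  1.63406204e+00,  4.33439140e-06,
        1.15517820e+00, -2.40372219e-03]), 'qvel': array([ 4.93149145e-04, -8.24372537e-04, -1.94934971e-03, -5.25233694e-04,
        5.60334900e-04, -9.35103408e-05]), 'joint_efforts': array([ 4.27485766e-04, -6.06356549e+01, -3.42817569e+01, -7.40920814e-05,
        3.91241178e-03, -4.99377973e-05]), 'eef_pos': array([6.24579982e+02, 7.00584395e-05, 2.30648712e+02]), 'tcp_rot': array([-3.14038691e+00, -6.86156710e-06,  1.57079461e+00]), 'contact_force': array([ 0.17235022, -0.12348685, -0.3282775 ]), 'wrist_torque': array([-0.02857995,  0.01955695,  0.01613062]), 'grasp_force': 0.0, 'opening': 1.004155537252898}
```

View pics/scene0.png

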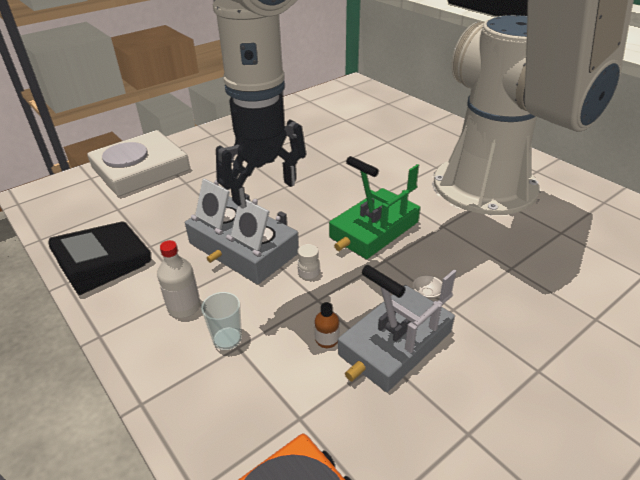

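View pics/side0.png

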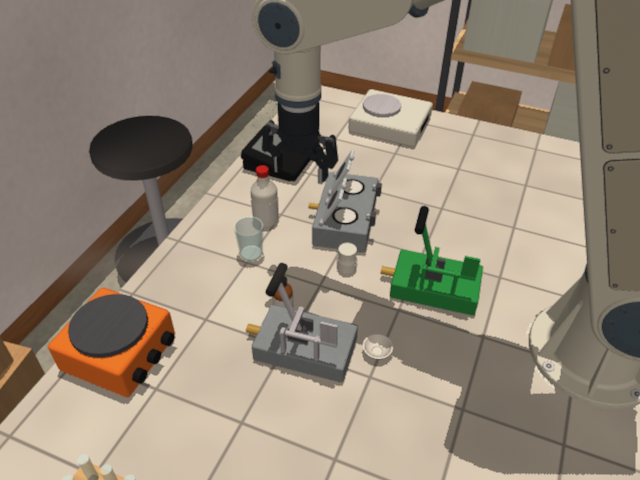

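Candidates for the lever unit are grey at scene (395,340) / side (305,340) and a green look-alike at scene (375,220) / side (437,280). I choose the grey one. The filter block is at scene (242,240) / side (347,210). Next I'll check both in close crops.

```bash
cat > h.py <<'E'
import cv2,numpy as np
from rig import *
from scipy.spatial.transform import Rotation as Rn
def crop(im,x0,y0,w,h,s):
    c=cv2.resize(im[y0:y0+h,x0:x0+w],None,fx=s,fy=s,interpolation=cv2.INTER_CUBIC)
    for x in range(-(-x0//10)*10,x0+w,10):
        X=int((x-x0+.5)*s);cv2.line(c,(X,0),(X,8 if x%50 else 20),(0,0,255),1)
        if x%20==0: cv2.putText(c,str(x),(X-10,30),0,.35,(0,0,255),1)
    for y in range(-(-y0//10)*10,y0+h,10):
        Y=int((y-y0+.5)*s);cv2.line(c,(0,Y),(8 if y%50 else 20,Y),(0,0,255),1)
        if y%20==0: cv2.putText(c,str(y),(10,Y+4),0,.35,(0,0,255),1)
    return c
E
python3 - <<'E'
from h import *
a=cv2.imread("pics/scene0.png");b=cv2.imread("pics/side0.png");w=cv2.imread("pics/wrist0.png")
cv2.imwrite("pics/c1.png",np.hstack([crop(a,335,255,130,135,3),crop(b,240,255,130,135,3)]))
cv2.imwrite("pics/c2.png",np.hstack([crop(a,180,170,130,135,3),crop(b,290,140,130,135,3)]))
E
```

```text
(no output)
```

View pics/c1.png

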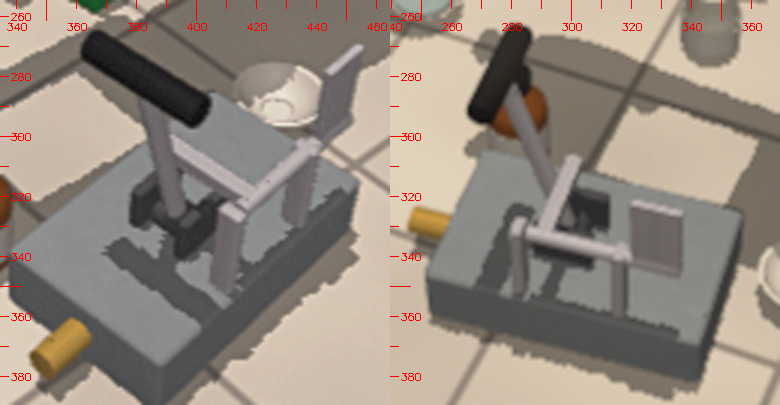

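View pics/c2.png

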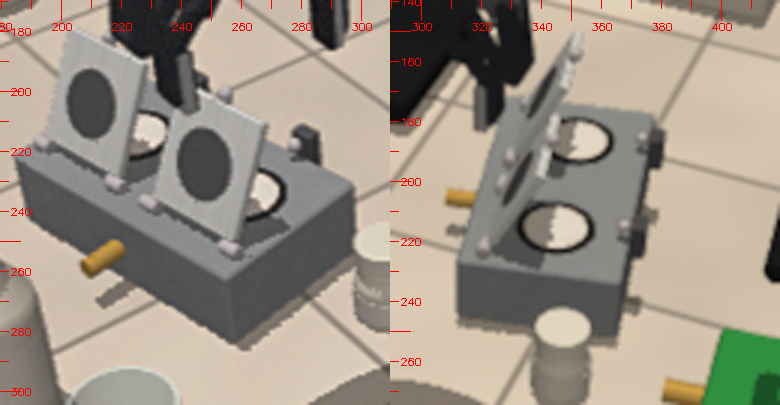

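View pics/wrist0.png

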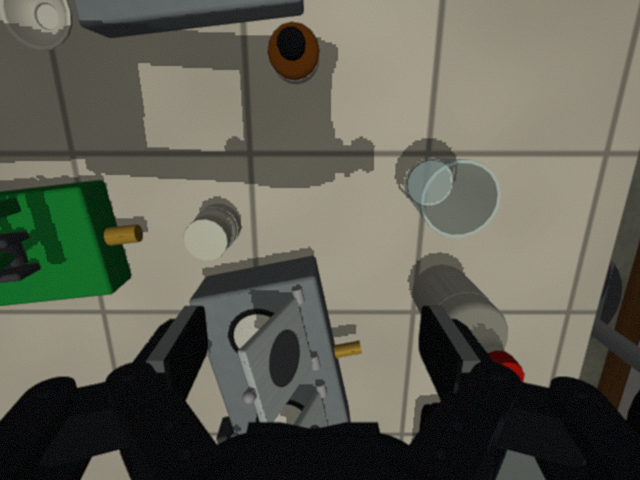

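The crops show the grey lever unit's top corners, T-handle and tab (scene tab ≈ (449,287), side ≈ (329,334)). The filter block's covers are both open, with its detent posts on the robot side. Next I'll fit the poses.

```bash
cat > fit.py <<'E'
from h import *
from scipy.optimize import least_squares
C={}
K=np.array([[518.6376654602166,0,316.24141820017434],[0,518.6376654602166,245.53457193707249],[0,0,1]]);C['s']=(K,np.array([0.8778727862012643,2.476959199722302,-1.1727048939854054]),np.array([413.6019059812,-149.2954378783719,1269.8388963099053]))
K=np.array([[606.8858910345451,0,328.0669018762003],[0,606.8858910345451,242.06965504615906],[0,0,1]]);C['d']=(K,np.array([0.5433057254425772,-2.713930340403584,1.1682550056349081]),np.array([516.3407484720977,216.69349832836667,1190.1009637478398]))
def proj(c,P):
    K,r,t=C[c]; return cv2.projectPoints(np.array([P],float),r,t,K,None)[0].ravel()
def ground(c,uv,z):
    K,r,t=C[c];R=cv2.Rodrigues(r)[0];o=-R.T@t;d=R.T@np.linalg.inv(K)@[*uv,1];return o+d*(z-o[2])/d[2]
def W(p,P): c,s=np.cos(p[2]),np.sin(p[2]);return np.array([p[0]+c*P[0]-s*P[1],p[1]+s*P[0]+c*P[1],P[2]])
def cov(th,y,d,dy,n=4): # point on cover
    return (45-d*np.cos(th)+n*np.sin(th),y+dy,64+d*np.sin(th)+n*np.cos(th))
E
python3 - <<'E'
from fit import *
L=[('s',(388.3,377.7),(80,55,45)),('s',(454.3,315.7),(-100,55,45)),('s',(337.7,342.3),(80,-55,45)),('s',(383.8,281),(41.4,0,183.7)),('s',(448.7,286.7),(-68,45,128)),
('d',(252.3,349.3),(80,55,45)),('d',(343.3,370),(-100,55,45)),('d',(357.7,325.7),(-100,-55,45)),('d',(271,305),(80,-55,45)),('d',(276.7,280),(41.4,0,183.7)),('d',(329,333.7),(-68,45,128))]
F=[('s',(261,264),(62.5,105,60)),('s',(298.3,231.7),(-62.5,105,60)),('s',(185.7,222.7),(62.5,-105,60)),('s',(259,286),(62.5,105,0)),
('d',(312.7,227.3),(62.5,105,60)),('d',(367.3,232.7),(-62.5,105,60)),('d',(380,178.3),(-62.5,-105,60)),('d',(328.3,171.7),(62.5,-105,60)),('d',(312.7,246),(62.5,105,0))]
for n,D in(('L',L),('F',F)):
    x0=[*ground('s',D[0][1],45)[:2],0.]
    r=least_squares(lambda p:np.concatenate([proj(c,W(p,P))-uv for c,uv,P in D]),x0,loss='soft_l1')
    print(n,r.x.round(3),r.fun.reshape(-1,2).round(1).tolist())
    p=r.x
for y,pts in((54,[(238.3,199.3),(269.3,211.7)]),(-54,[(204.3,179),(230,191)])):
    q=least_squares(lambda q:np.concatenate([proj('s',W(p,cov(q[0],y,85,dy)))-uv for dy,uv in zip((-37.5,37.5),pts)]),[1.])
    print(y,q.x,q.fun.round(1),W(p,(45,y,64)).round(1),W(p,cov(q.x[0],y,62,0)).round(1))
for n,c,uv,z in [('jar','s',(308,250),60),('jar','d',(347,250),60),('amber','s',(326,308),85),('beaker','s',(228,340),0),('beaker','d',(250,254),0),('reag','s',(169,248),150),('reag','d',(262,172),150),('dish','s',(428,287),22),('dish','d',(378,346),22)]: print(n,c,ground(c,uv,z).round(0))
E
```

```text
L [5.30101e+02 2.13952e+02 1.07000e-01] [[2.1, -1.0], [3.1, -1.7], [0.2, -4.8], [0.7, -0.5], [-0.0, -1.2], [-2.9, -2.3], [-0.7, 0.5], [-0.3, -1.2], [-1.3, -1.1], [-1.0, 0.0], [-1.1, -0.0]]
F [ 5.82949e+02 -1.73452e+02  2.08000e-01] [[-3.6, -1.8], [2.6, -1.8], [-0.3, -2.1], [1.2, -0.9], [-1.2, 0.1], [-0.2, 2.2], [-1.4, -0.6], [0.1, -0.2], [-1.1, 0.8]]
54 [1.10970102] [ 1.2 -2.  -1.5 -0.2] [ 615.8 -111.3   64. ] [ 592.4 -116.3  121.3]
-54 [1.04471393] [ 0.2 -0.3 -0.2  0.3] [ 638.1 -217.    64. ] [ 611.  -222.7  119.6]
jar s [528. -25.  60.]
jar d [524. -22.  60.]
amber s [612. 134.  85.]
beaker s [743.  21.   0.]
beaker d [741.  19.   0.]
reag s [767. -93. 150.]
reag d [756. -91. 150.]
dish s [394. 167.  22.]
dish d [387. 165.  22.]
```

```bash
cat >> fit.py <<'E'
FB=(582.9,-173.5,.208); LB=(530.1,214.0,.107)
def rel(b,s=None):
    s=s or sense();p=s['eef_pos'];c,sn=np.cos(b[2]),np.sin(b[2]);d=p[:2]-b[:2]
    return np.array([c*d[0]+sn*d[1],-sn*d[0]+c*d[1],p[2]]).round(1)
E
python3 -m jog '[{"spin":-0.104,"grip":1},{"spin":-0.104,"grip":1},{"x":-2.7,"y":-0.8,"grip":1},{"x":-2.7,"y":-0.8,"grip":1},{"x":-2.7,"y":-0.8,"grip":1},{"x":-2.6,"y":-0.85,"grip":1},{"z":2,"grip":1},{"z":2,"grip":1},{"z":2,"grip":1},{"z":1.5,"grip":1},{"grip":1},{"grip":1}]' 40
python3 - <<'E'
from fit import *
s=sense();print(rel(FB),s)
f=grab_frame('wrist');g=grab_frame('side')
cv2.imwrite('pics/c3.png',np.hstack([cv2.resize(f['pixels'],(400,300)),crop(g['pixels'],280,110,133,100,3)[:300,:400]]))
E
```

```text
[ 76.7 161.1 230.7] {'clock': 0.15, 'qpos': array([-2.43131730e-03,  3.53499473e-01,  1.63394447e+00,  1.38369563e-05,
        1.15517292e+00, -2.40341679e-03]), 'qvel': array([ 0.00235414, -0.00396429, -0.00223116,  0.00125142, -0.00078465,
        0.00032634]), 'joint_efforts': array([-7.39769093e-04, -6.05638933e+01, -3.42338884e+01, -2.29960733e-05,
        6.16452831e-03, -4.00942213e-05]), 'eef_pos': array([ 6.24655622e+02, -1.43963437e-02,  2.30735687e+02]), 'tcp_rot': array([-3.14056848e+00, -1.51147620e-05,  1.57076283e+00]), 'contact_force': array([-0.44237338,  0.1864736 ,  0.08694856]), 'wrist_torque': array([-0.01389337, -0.00694332,  0.02467373]), 'grasp_force': 0.0, 'opening': 0.9957357998226227}schema error: expected keys x, y, z, spin, grip
```

View pics/c3.png

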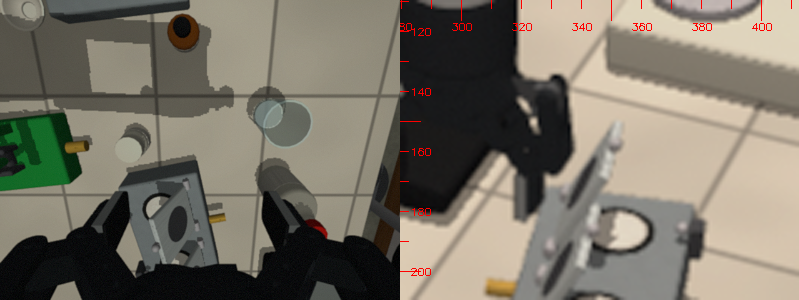

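That call was refused because every row needs all five keys, so nothing moved. I'll retype it in full.

```bash
python3 -m jog '[{"x":0,"y":0,"z":0,"spin":-0.104,"grip":1},{"x":0,"y":0,"z":0,"spin":-0.104,"grip":1},{"x":-2.7,"y":-0.8,"z":0,"spin":0,"grip":1},{"x":-2.7,"y":-0.8,"z":0,"spin":0,"grip":1},{"x":-2.7,"y":-0.8,"z":0,"spin":0,"grip":1},{"x":-2.6,"y":-0.85,"z":0,"spin":0,"grip":1},{"x":0,"y":0,"z":2,"spin":0,"grip":1},{"x":0,"y":0,"z":2,"spin":0,"grip":1},{"x":0,"y":0,"z":2,"spin":0,"grip":1},{"x":0,"y":0,"z":1.5,"spin":0,"grip":1},{"x":0,"y":0,"z":0,"spin":0,"grip":1},{"x":0,"y":0,"z":0,"spin":0,"grip":1}]' 40
python3 - <<'E'
from fit import *
s=sense();print(rel(FB),s['tcp_rot'],s['contact_force'],s['opening'])
f=grab_frame('wrist');g=grab_frame('side')
cv2.imwrite('pics/c4.png',np.hstack([cv2.resize(f['pixels'],(400,300)),crop(g['pixels'],280,130,133,100,3)[:300,:400]]))
E
```

```text
clock: 1.25
eef_pos: [614.8, -111.3, 155.7]
tcp_rot: [-3.14, -0.001, 1.779]
contact_force: [0.9, -0.4, 0.4]
opening: -0.001
grasp_force: 0.0
[ 44.1  54.2 155.7] [-3.13996697e+00 -6.70527612e-04  1.77878394e+00] [ 0.94022077 -0.40542694  0.41678845] -0.0011172240374115376
```

View pics/c4.png

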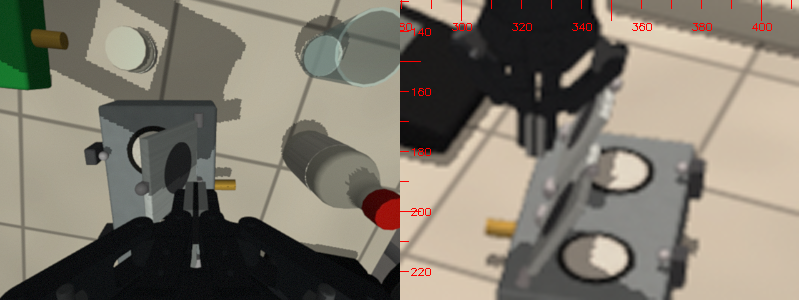

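The wrist view shows the shut fingertips behind cover a's outer face. Next I sweep along the arc.

```bash
python3 -m jog '[{"x":0,"y":0,"z":1.4,"spin":0,"grip":1},{"x":0,"y":0,"z":1.4,"spin":0,"grip":1},{"x":0,"y":-0.7,"z":0.1,"spin":0,"grip":1},{"x":0,"y":-0.7,"z":0.1,"spin":0,"grip":1},{"x":0,"y":-1.0,"z":0.4,"spin":0,"grip":1},{"x":0,"y":-0.9,"z":0.5,"spin":0,"grip":1},{"x":0,"y":-0.8,"z":0.7,"spin":0,"grip":1},{"x":0,"y":-0.8,"z":0.8,"spin":0,"grip":1},{"x":0,"y":-0.4,"z":0.8,"spin":0,"grip":1},{"x":0,"y":-0.4,"z":0.8,"spin":0,"grip":1},{"x":0,"y":-0.2,"z":0.6,"spin":0,"grip":1},{"x":0,"y":-0.2,"z":0.6,"spin":0,"grip":1},{"x":0,"y":0,"z":0.3,"spin":0,"grip":1},{"x":0,"y":0,"z":0.3,"spin":0,"grip":1},{"x":0,"y":0,"z":0,"spin":0,"grip":1}]'
python3 -c "
from fit import *
print(rel(FB),sense()['contact_force'])"
```

```text
clock: 2.6
eef_pos: [555.3, -123.9, 68.0]
tcp_rot: [-3.14, -0.0, 1.779]
contact_force: [-2.1, -0.9, 2.9]
opening: -0.001
grasp_force: 1.8
[-16.8  54.2  68. ] [-2.05365048 -0.90297223  2.91409172]
```

```bash
python3 -m jog '[{"x":0,"y":0,"z":0.1,"spin":0,"grip":1},{"x":0,"y":0,"z":0.1,"spin":0,"grip":1},{"x":0,"y":0,"z":0,"spin":0,"grip":1}]'; python3 -m jog '[{"x":0,"y":0,"z":0.1,"spin":0,"grip":1},{"x":0,"y":0,"z":0.1,"spin":0,"grip":1},{"x":0,"y":0,"z":0,"spin":0,"grip":1}]'
```

```text
clock: 2.85
eef_pos: [555.3, -123.9, 67.5]
tcp_rot: [-3.14, -0.0, 1.779]
contact_force: [-7.1, 0.4, 21.4]
opening: 0.003
grasp_force: 10.4
clock: 3.1
eef_pos: [555.4, -124.0, 66.9]
tcp_rot: [-3.141, -0.0, 1.779]
contact_force: [-12.8, 0.9, 38.4]
opening: -0.004
grasp_force: 19.0
```

38 N at a hard stop, so cover a should be shut. I lift, go over to cover b, and check.

```bash
python3 -m jog '[{"x":0,"y":0,"z":-0.4,"spin":0,"grip":1},{"x":0,"y":0,"z":-1.6,"spin":0,"grip":1},{"x":0,"y":0,"z":-2,"spin":0,"grip":1},{"x":0,"y":0,"z":-2,"spin":0,"grip":1},{"x":0,"y":0,"z":-2,"spin":0,"grip":1},{"x":0,"y":0,"z":-2,"spin":0,"grip":1},{"x":-0.8,"y":2,"z":0,"spin":0,"grip":1},{"x":-2.5,"y":2,"z":0,"spin":0,"grip":1},{"x":-2.5,"y":2.1,"z":0,"spin":0,"grip":1},{"x":-2.5,"y":0,"z":0,"spin":0,"grip":1},{"x":-2.5,"y":0,"z":0,"spin":0,"grip":1},{"x":0,"y":0,"z":0.4,"spin":0,"grip":1},{"x":0,"y":0,"z":0,"spin":0,"grip":1}]'
python3 - <<'E'
from fit import *
s=sense();print(rel(FB),s['contact_force'])
f=grab_frame('scene');g=grab_frame('side')
cv2.imwrite('pics/c5.png',np.hstack([crop(f['pixels'],180,150,133,133,3),crop(g['pixels'],280,120,133,133,3)]))
E
```

```text
clock: 4.18
eef_pos: [637.0, -217.8, 158.7]
tcp_rot: [-3.14, -0.001, 1.777]
contact_force: [-0.0, 0.8, -0.6]
opening: 0.002
grasp_force: 0.0
[ 43.8 -54.5 158.7] [-0.03593365  0.84829181 -0.60253623]
```

View pics/c5.png

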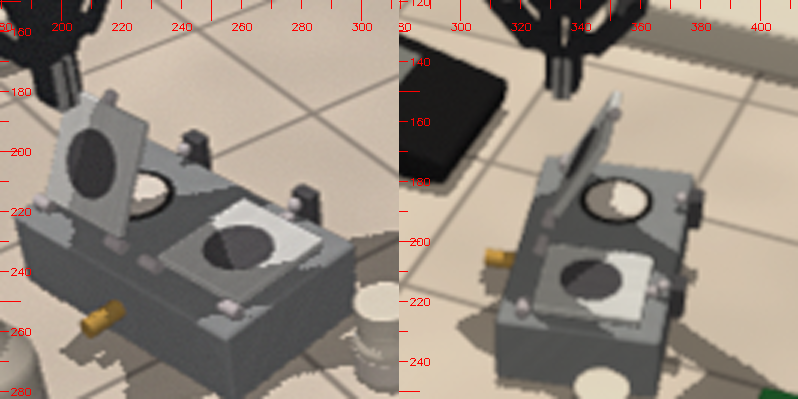

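Cover a is shut flat at scene (240,232). Cover b is still open with the fingers above and behind it at scene (65,85 in the crop). I repeat the sweep for b.

```bash
python3 -m jog '[{"x":0,"y":0,"z":1.55,"spin":0,"grip":1},{"x":0,"y":0,"z":1.55,"spin":0,"grip":1},{"x":0,"y":-0.7,"z":0.1,"spin":0,"grip":1},{"x":0,"y":-0.7,"z":0.1,"spin":0,"grip":1},{"x":0,"y":-1.0,"z":0.4,"spin":0,"grip":1},{"x":0,"y":-0.9,"z":0.5,"spin":0,"grip":1},{"x":0,"y":-0.8,"z":0.7,"spin":0,"grip":1},{"x":0,"y":-0.8,"z":0.8,"spin":0,"grip":1},{"x":0,"y":-0.4,"z":0.8,"spin":0,"grip":1},{"x":0,"y":-0.4,"z":0.8,"spin":0,"grip":1},{"x":0,"y":-0.2,"z":0.6,"spin":0,"grip":1},{"x":0,"y":-0.2,"z":0.6,"spin":0,"grip":1},{"x":0,"y":0,"z":0.3,"spin":0,"grip":1},{"x":0,"y":0,"z":0.3,"spin":0,"grip":1},{"x":0,"y":0,"z":0,"spin":0,"grip":1}]'
python3 -m jog '[{"x":0,"y":0,"z":0.1,"spin":0,"grip":1},{"x":0,"y":0,"z":0.1,"spin":0,"grip":1},{"x":0,"y":0,"z":0,"spin":0,"grip":1}]'
```

```text
clock: 5.53
eef_pos: [577.7, -229.5, 68.3]
tcp_rot: [-3.141, -0.001, 1.779]
contact_force: [-0.4, 0.1, -0.1]
opening: 0.001
grasp_force: 0.0
clock: 5.78
eef_pos: [578.0, -229.6, 67.9]
tcp_rot: [-3.141, -0.0, 1.779]
contact_force: [-2.5, 1.5, 6.9]
opening: 0.0
grasp_force: 3.3
```

```bash
python3 -m jog '[{"x":0,"y":0,"z":0.15,"spin":0,"grip":1},{"x":0,"y":0,"z":0.15,"spin":0,"grip":1},{"x":0,"y":0,"z":0,"spin":0,"grip":1}]'
python3 -m jog '[{"x":0,"y":0,"z":-0.5,"spin":0,"grip":1},{"x":0,"y":0,"z":-1.5,"spin":0,"grip":1},{"x":0,"y":0,"z":-2.5,"spin":0,"grip":1},{"x":0,"y":0,"z":-2.5,"spin":0,"grip":1},{"x":0,"y":0,"z":-2.5,"spin":0,"grip":1},{"x":0,"y":0,"z":-2.5,"spin":0,"grip":1},{"x":0,"y":0,"z":-2.5,"spin":0,"grip":1},{"x":0,"y":0,"z":-2.5,"spin":0,"grip":1},{"x":0.8,"y":0,"z":0,"spin":0,"grip":1},{"x":1.5,"y":0,"z":0,"spin":0,"grip":1},{"x":2,"y":0,"z":0,"spin":0,"grip":1}]'
python3 -m jog '[{"x":2.5,"y":-0.1,"z":0,"spin":0,"grip":1},{"x":2.5,"y":-0.1,"z":0,"spin":0,"grip":1},{"x":2.5,"y":-0.1,"z":0,"spin":0,"grip":1},{"x":2.5,"y":-0.1,"z":0,"spin":0,"grip":1},{"x":2.5,"y":-0.1,"z":0,"spin":0,"grip":1},{"x":2.5,"y":-0.1,"z":0,"spin":0,"grip":1},{"x":2.5,"y":-0.1,"z":0,"spin":0,"grip":1},{"x":2.5,"y":-0.1,"z":0,"spin":0,"grip":1},{"x":2.5,"y":-0.2,"z":0,"spin":0,"grip":1},{"x":2.5,"y":-0.2,"z":0,"spin":0,"grip":1},{"x":2.5,"y":-0.2,"z":0,"spin":0,"grip":1},{"x":2.5,"y":-0.2,"z":0,"spin":0,"grip":1},{"x":2.5,"y":-0.2,"z":0,"spin":0,"grip":1},{"x":2.5,"y":-0.2,"z":0,"spin":0,"grip":1},{"x":2.5,"y":-0.2,"z":0,"spin":0,"grip":1},{"x":2.5,"y":-0.1,"z":0,"spin":0,"grip":1},{"x":1.5,"y":0,"z":0,"spin":0,"grip":1},{"x":0,"y":0,"z":0,"spin":0.101,"grip":1},{"x":0,"y":0,"z":0,"spin":0,"grip":1},{"x":0,"y":0,"z":0,"spin":0,"grip":1}]'
python3 - <<'E'
from fit import *
s=sense();print(rel(LB),s['contact_force'])
f=grab_frame('scene');g=grab_frame('side')
w=grab_frame('wrist')['pixels']
cv2.imwrite('pics/c6.png',np.hstack([np.vstack([crop(f['pixels'],180,170,133,95,3),crop(g['pixels'],270,255,133,100,3)]),np.vstack([cv2.resize(w,(399,299)),crop(f['pixels'],345,235,133,95,3)])]))
E
```

```text
clock: 6.03
eef_pos: [578.1, -229.7, 67.2]
tcp_rot: [3.141, 0.0, 1.779]
contact_force: [-9.4, 2.6, 29.2]
opening: -0.001
grasp_force: 14.7
clock: 6.95
eef_pos: [568.4, -187.1, 233.6]
tcp_rot: [-3.141, -0.0, 1.778]
contact_force: [0.2, -0.0, -1.0]
opening: 0.0
grasp_force: 0.0
clock: 8.62
eef_pos: [459.5, 213.8, 233.2]
tcp_rot: [-3.14, 0.001, 1.681]
contact_force: [-0.0, -1.0, 0.4]
opening: 0.003
grasp_force: 0.0
[-70.2   7.4 233.2] [-0.00843491 -0.97077744  0.4411409 ]Traceback (most recent call last):
  File "<stdin>", line 5, in <module>
    return _nx.concatenate(arrs, 1, dtype=dtype, casting=casting)
           ~~~~~~~~~~~~~~~^^^^^^^^^^^^^^^^^^^^^^^^^^^^^^^^^^^^^^^
ValueError: all the input array dimensions except for the concatenation axis must match exactly, but along dimension 0, the array at index 0 has size 585 and the array at index 1 has size 584
```

Run:
```python
from fit import *
f=grab_frame('scene');g=grab_frame('side')
w=grab_frame('wrist')['pixels']
cv2.imwrite('pics/c6.png',np.hstack([np.vstack([crop(f['pixels'],180,170,133,95,3),crop(g['pixels'],270,255,133,100,3)]),np.vstack([cv2.resize(w,(399,300)),crop(f['pixels'],345,235,133,95,3)])]))
```

```text
(no output)
```

View pics/c6.png

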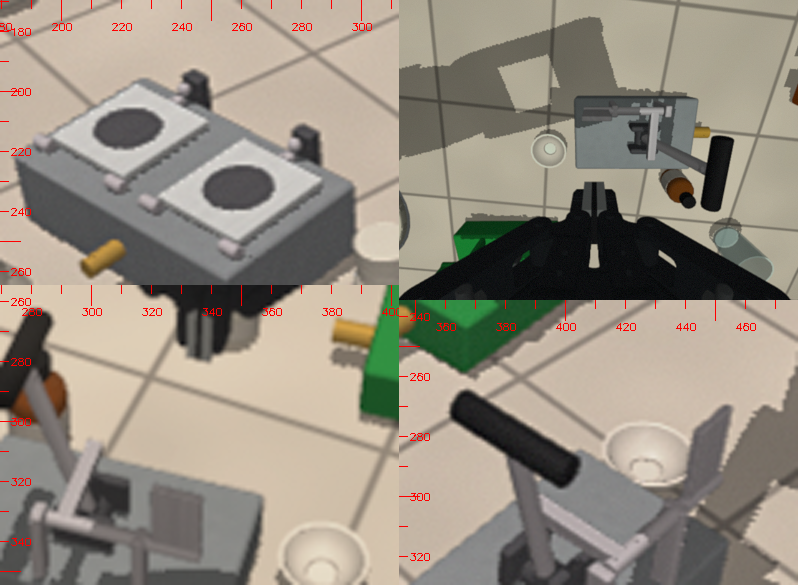

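Both covers are flat and shut, and the fingers are on the inner side of the tab, above the lever base. I descend and push the tab to +y.

```bash
python3 -m jog '[{"x":0,"y":0.2,"z":2,"spin":0,"grip":1},{"x":0,"y":0,"z":2,"spin":0,"grip":1},{"x":0,"y":0,"z":2,"spin":0,"grip":1},{"x":0,"y":0,"z":2,"spin":0,"grip":1},{"x":0,"y":0,"z":2,"spin":0,"grip":1},{"x":0,"y":0,"z":1.2,"spin":0,"grip":1},{"x":0,"y":0,"z":0,"spin":0,"grip":1}]'
python3 -m jog '[{"x":0.6,"y":0,"z":0,"spin":0,"grip":1},{"x":0.6,"y":0,"z":0,"spin":0,"grip":1},{"x":0.6,"y":0,"z":0,"spin":0,"grip":1},{"x":0.6,"y":0,"z":0,"spin":0,"grip":1},{"x":0.6,"y":0,"z":0,"spin":0,"grip":1},{"x":0.6,"y":0,"z":0,"spin":0,"grip":1}]'
python3 -m jog '[{"x":0.6,"y":0,"z":0,"spin":0,"grip":1},{"x":0.6,"y":0,"z":0,"spin":0,"grip":1},{"x":0.6,"y":0,"z":0,"spin":0,"grip":1},{"x":0.6,"y":0,"z":0,"spin":0,"grip":1},{"x":0.6,"y":0,"z":0,"spin":0,"grip":1},{"x":0.6,"y":0,"z":0,"spin":0,"grip":1},{"x":0.6,"y":0,"z":0,"spin":0,"grip":1},{"x":0,"y":0,"z":0,"spin":0,"grip":1},{"x":0,"y":0,"z":0,"spin":0,"grip":1}]'
python3 - <<'E'
from fit import *
s=sense();print(rel(LB),s['contact_force'])
f=grab_frame('scene');g=grab_frame('side')
cv2.imwrite('pics/c7.png',np.hstack([crop(f['pixels'],335,240,133,133,3),crop(g['pixels'],240,255,133,133,3)]))
E
```

```text
clock: 9.5
eef_pos: [461.3, 212.9, 119.9]
tcp_rot: [-3.138, 0.001, 1.678]
contact_force: [-0.5, 0.2, -0.6]
opening: -0.002
grasp_force: 0.0
clock: 10.0
eef_pos: [459.1, 250.6, 122.8]
tcp_rot: [3.141, -0.0, 1.678]
contact_force: [0.0, 0.0, 0.6]
opening: 0.001
grasp_force: 0.2
clock: 10.75
eef_pos: [454.4, 291.8, 122.2]
tcp_rot: [-3.142, 0.0, 1.678]
contact_force: [-0.4, -0.5, 0.0]
opening: 0.001
grasp_force: 0.0
[-67.   85.4 122.2] [-0.42846255 -0.52357711  0.00723688]
```

View pics/c7.png

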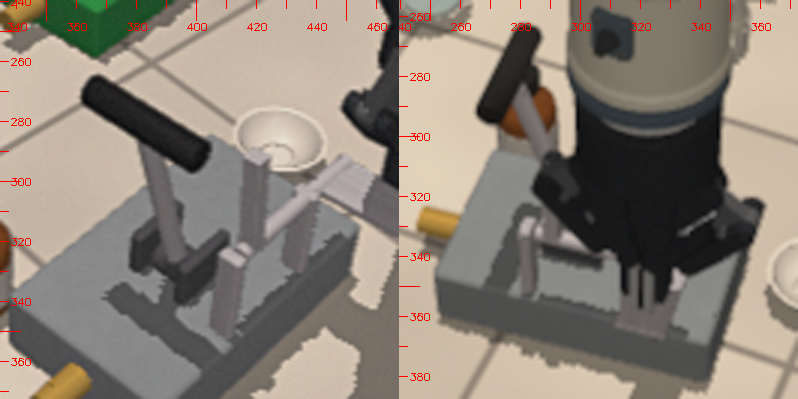

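The bar stands upright and the tab lies out to +y, so the catch is flipped. That was my tenth picture, so the rest goes by numbers. I check by a light touch down on the tab, then go above the handle with the gripper open.

```bash
python3 -m jog '[{"x":0,"y":0,"z":0.7,"spin":0,"grip":1},{"x":0,"y":0,"z":0.6,"spin":0,"grip":1},{"x":0,"y":0,"z":0.3,"spin":0,"grip":1},{"x":0,"y":0,"z":0,"spin":0,"grip":1}]'
python3 -m jog '[{"x":0,"y":0,"z":0.15,"spin":0,"grip":1},{"x":0,"y":0,"z":0.15,"spin":0,"grip":1},{"x":0,"y":0,"z":0,"spin":0,"grip":1}]'
python3 -m jog '[{"x":0,"y":0,"z":-1,"spin":0,"grip":1},{"x":0,"y":0,"z":-2.5,"spin":0,"grip":1},{"x":0,"y":0,"z":-2.5,"spin":0,"grip":1},{"x":0,"y":0,"z":-2.5,"spin":0,"grip":1},{"x":0,"y":0,"z":-2.5,"spin":0,"grip":1},{"x":0,"y":0,"z":-2.5,"spin":0,"grip":1},{"x":0,"y":0,"z":-1,"spin":0,"grip":1},{"x":-1.7,"y":2.2,"z":0,"spin":0,"grip":0},{"x":-1.7,"y":2.2,"z":0,"spin":0,"grip":0},{"x":-1.7,"y":2.2,"z":0,"spin":0,"grip":0},{"x":-1.7,"y":2.2,"z":0,"spin":0,"grip":0},{"x":-1.7,"y":2.0,"z":0,"spin":0,"grip":0},{"x":0,"y":0,"z":0,"spin":0,"grip":0},{"x":0,"y":0,"z":0,"spin":0,"grip":0},{"x":0,"y":0,"z":0,"spin":0,"grip":0}]'
python3 -c "
from fit import *
print(rel(LB),sense()['contact_force'])
f=grab_frame('wrist');s=sense();T=np.eye(4);T[:3,:3]=Rn.from_euler('xyz',s['tcp_rot']).as_matrix();T[:3,3]=s['eef_pos']
M=np.linalg.inv(T@f['T_tool_cam']);im=f['pixels'];K=f['camera_matrix']
def pj(P): q=K@(M@[*W(LB,P),1])[:3];return (q/q[2])[:2].round(0)
for y in(-35,0,35):print('exp',y,pj((41.4,y,183.7)))
c=pj((41.4,0,183.7)).astype(int)
m=(im.max(2)<60).astype('u1');n,l,st,ce=cv2.connectedComponentsWithStats(m)
for i in range(1,n):
  if st[i,4]>300:print(st[i],ce[i].round(0))
"
```

```text
clock: 11.18
eef_pos: [454.2, 291.1, 105.7]
tcp_rot: [-3.141, 0.0, 1.678]
contact_force: [-1.3, -2.5, 5.5]
opening: 0.001
grasp_force: 2.3
clock: 11.43
eef_pos: [454.4, 291.3, 104.6]
tcp_rot: [-3.141, 0.0, 1.678]
contact_force: [-7.6, -5.7, 25.3]
opening: 0.004
grasp_force: 12.4
clock: 12.68
eef_pos: [570.2, 218.4, 247.2]
tcp_rot: [-3.14, 0.0, 1.677]
contact_force: [0.9, 0.1, -0.6]
opening: 1.0
grasp_force: 0.0
[4.030e+01 1.000e-01 2.472e+02] [ 0.94960629  0.09078731 -0.64246821]
exp -35 [313. 310.]
exp 0 [313. 258.]
exp 35 [313. 201.]
[543   0  41  32 977] [563.  14.]
[ 602   12   38  149 3866] [624.  90.]
[531  52  36  36 975] [548.  69.]
[517 107  34  32 856] [533. 123.]
[194 145 161   9 582] [276. 147.]
[ 246  162  112  157 5417] [307. 246.]
[    0   266   640   214 62448] [314. 417.]
```

The catch is on its end stop (firm at z = 105). I check the handle column in the wrist image, then descend.

```bash
python3 -c "
from fit import *
im=grab_frame('wrist')['pixels'];m=im.max(2)<60
for r in range(165,325,12):
  c=np.where(m[r,240:370])[0]+240;print(r,(c.min(),c.max(),len(c)) if len(c) else None)"
python3 -m jog '[{"x":0,"y":0,"z":2,"spin":0,"grip":0},{"x":0,"y":0,"z":2,"spin":0,"grip":0},{"x":0,"y":0,"z":2,"spin":0,"grip":0},{"x":0,"y":0,"z":1.2,"spin":0,"grip":0},{"x":0,"y":0,"z":1,"spin":0,"grip":0},{"x":0,"y":0,"z":0,"spin":0,"grip":0}]'
```

```text
165 (np.int64(267), np.int64(355), 11)
177 (np.int64(262), np.int64(355), 10)
189 (np.int64(263), np.int64(294), 32)
201 (np.int64(254), np.int64(324), 50)
213 (np.int64(262), np.int64(333), 40)
225 (np.int64(252), np.int64(332), 61)
237 (np.int64(289), np.int64(332), 32)
249 (np.int64(298), np.int64(332), 33)
261 (np.int64(304), np.int64(345), 35)
273 (np.int64(304), np.int64(347), 41)
285 (np.int64(304), np.int64(358), 30)
297 (np.int64(304), np.int64(350), 43)
309 (np.int64(304), np.int64(354), 49)
321 None
clock: 13.28
eef_pos: [569.6, 218.5, 164.4]
tcp_rot: [-3.139, 0.001, 1.678]
contact_force: [-0.4, -0.2, -0.4]
opening: 0.999
grasp_force: 0.0
```

```bash
python3 -m jog '[{"x":0,"y":0.2,"z":0,"spin":0,"grip":1},{"x":0,"y":0,"z":0,"spin":0,"grip":1},{"x":0,"y":0,"z":0,"spin":0,"grip":1},{"x":0,"y":0,"z":0,"spin":0,"grip":1},{"x":0,"y":0,"z":0,"spin":0,"grip":1},{"x":0,"y":0,"z":0,"spin":0,"grip":1},{"x":0,"y":0,"z":0,"spin":0,"grip":1},{"x":0,"y":0,"z":0,"spin":0,"grip":1}]' 60
python3 -c "
from fit import *
print(rel(LB),sense()['contact_force'])"
```

```text
clock: 13.95
eef_pos: [572.6, 218.7, 167.2]
tcp_rot: [-3.141, -0.0, 1.677]
contact_force: [-1.6, 0.8, 6.9]
opening: 0.191
grasp_force: 56.9
[4.280e+01 1.000e-01 1.672e+02] [-1.61489101  0.78236831  6.88677715]
```

Gripped (opening 16 mm, 57 N). Next I pull along the arc.

```bash
python3 -m jog '[{"x":0,"y":-0.68,"z":-0.18,"spin":0,"grip":1},{"x":0,"y":-0.68,"z":-0.17,"spin":0,"grip":1},{"x":0,"y":-0.69,"z":-0.11,"spin":0,"grip":1},{"x":0,"y":-0.69,"z":-0.1,"spin":0,"grip":1},{"x":0,"y":-0.7,"z":-0.05,"spin":0,"grip":1},{"x":0,"y":-0.7,"z":-0.02,"spin":0,"grip":1},{"x":0,"y":-0.7,"z":0.02,"spin":0,"grip":1},{"x":0,"y":-0.7,"z":0.05,"spin":0,"grip":1}]'
python3 -m jog '[{"x":0,"y":-0.69,"z":0.1,"spin":0,"grip":1},{"x":0,"y":-0.69,"z":0.11,"spin":0,"grip":1},{"x":0,"y":-0.68,"z":0.17,"spin":0,"grip":1},{"x":0,"y":-0.68,"z":0.18,"spin":0,"grip":1},{"x":0,"y":-0.65,"z":0.24,"spin":0,"grip":1},{"x":0,"y":-0.65,"z":0.24,"spin":0,"grip":1},{"x":0,"y":0,"z":0,"spin":0,"grip":1}]'
python3 -c "
from fit import *
print(rel(LB),sense()['contact_force'])"
```

```text
clock: 14.62
eef_pos: [522.5, 213.6, 175.5]
tcp_rot: [3.13, -0.001, 1.678]
contact_force: [8.1, -0.5, -4.2]
opening: 0.187
grasp_force: 59.5
clock: 15.2
eef_pos: [482.8, 209.6, 166.1]
tcp_rot: [3.128, -0.002, 1.679]
contact_force: [7.1, -4.4, 25.8]
opening: 0.184
grasp_force: 78.2
[-47.5   0.7 166.1] [ 7.10129426 -4.36294272 25.83330951]
```

```bash
python3 -m jog '[{"x":0,"y":-0.3,"z":-0.05,"spin":0,"grip":1},{"x":0,"y":-0.3,"z":-0.05,"spin":0,"grip":1},{"x":0,"y":0,"z":0,"spin":0,"grip":1}]' 80
python3 -c "
from fit import *
print(rel(LB),sense()['contact_force'])"
python3 -m jog '[{"x":0,"y":-0.3,"z":0,"spin":0,"grip":1},{"x":0,"y":0,"z":0,"spin":0,"grip":1}]'
python3 -c "
from fit import *
print(rel(LB),sense()['contact_force'])"
```

```text
clock: 15.45
eef_pos: [479.0, 209.2, 165.1]
tcp_rot: [3.124, -0.002, 1.679]
contact_force: [22.8, -1.1, -6.0]
opening: 0.188
grasp_force: 86.7
[-51.3   0.7 165.1] [22.83120145 -1.07100494 -6.03588314]
clock: 15.62
eef_pos: [477.0, 209.0, 165.0]
tcp_rot: [3.123, -0.002, 1.679]
contact_force: [27.2, -0.9, -10.9]
opening: 0.186
grasp_force: 80.7
[-53.4   0.7 165. ] [ 27.2292543   -0.85756802 -10.88084632]
```

```bash
python3 -m jog '[{"x":0,"y":-0.2,"z":0.2,"spin":0,"grip":1},{"x":0,"y":0,"z":0.1,"spin":0,"grip":1},{"x":0,"y":0,"z":0,"spin":0,"grip":1}]'
python3 -c "
from fit import *
print(rel(LB),sense()['contact_force'])"
python3 -m jog '[{"x":0,"y":-0.2,"z":0.05,"spin":0,"grip":1},{"x":0,"y":-0.1,"z":0.05,"spin":0,"grip":1},{"x":0,"y":0,"z":0,"spin":0,"grip":1},{"x":0,"y":0,"z":0,"spin":0,"grip":1}]'
python3 -c "
from fit import *
print(rel(LB),sense()['contact_force'],sense()['wrist_torque'])"
```

```text
clock: 15.87
eef_pos: [476.6, 209.1, 164.6]
tcp_rot: [3.12, -0.002, 1.679]
contact_force: [22.3, -5.5, 14.6]
opening: 0.182
grasp_force: 84.6
[-53.7   0.8 164.6] [22.30873116 -5.49184755 14.58009995]
clock: 16.2
eef_pos: [476.1, 209.1, 164.4]
tcp_rot: [3.114, -0.003, 1.68]
contact_force: [30.5, -6.3, 13.2]
opening: 0.185
grasp_force: 84.1
[-54.2   0.9 164.4] [30.47741845 -6.28771489 13.20635037] [-1.0959959  -6.10077214  0.02399639]
```

The pull is firm against the stop: 97 mm of travel where 96 mm was expected, and stiff to further motion. Handing in.

```bash
python3 -c "
from rig import *
print(sign_off())"
```

```text
the job is handed in; nothing more can be done
None
```

Job handed in: both covers snapped shut and the catch flipped onto its end stop, and the gripper is holding the lever against its stop. After the tenth picture I could only check the final pull by force and travel, and I didn't recheck the bottles and glassware at the end (the arm never came near them).

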